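Check the dowels in a rail before glue-up

ROBOT

A 6-joint arm with a two-finger parallel gripper is mounted at the origin on the work surface. World frame = base frame: x ahead of the robot, y to its left, z up, the work surface at z = 0. Lengths are in m, angles in rad, forces in N, time in s.
With the tool pointing down it reaches from about 0.3 to 0.875 m from the base axis. Payload 6.4 kg.
Tool frame: the origin (TCP) lies on the mounting face of the last link; the fingertips stand bot.finger_overhang ahead of it and the grasp point (between the pads) lies 155 mm ahead of it (bot.finger_overhang is the distance from the TCP to the fingertips, in m); z points along the fingers, y is the line along which they close (so a half turn about z gives the same grasp; the last joint's range is limited). The gripper opens to 85 mm and grips with 20 to 120 N. Pads are 22 mm wide; open, the fingers measure 114 mm over their backs; the gripper's body (76 mm by 85 mm) begins 54 mm behind the grasp point. The pads swing forward as they close: fully open they stand 13 mm farther back than shut.
Start: joints at [-1.419, 0.181, 1.607, -0, 1.354, -0.206], TCP at [0.201, -0.539, 0.405] pointing down, gripper open.
Joint ranges: [-2.99, 2.99], [-0.89, 2.07], [0.3, 2.58], [-1.14, 4.28], [0, 2.63], [-3.12, 3.12]. Speed limits (rad/s): [2.57, 2.57, 3.01, 3.14, 3.14, 3.14].

INTERFACE

Orientations are given as a unit quaternion [w, x, y, z].
In Python, from workcell import monitor, camera, job_done, bot gives the robot as it stands.
- The arm moves only by the tool play_rows, never from a script. Its argument "commands" is a list of rows, each a list of 5 numbers: the finger opening in mm, from 0 to 85.4, then the shift along the tool's x, y, z in mm, then the turn about the tool's z in rad. A call has 1 to 5 rows; each row is the pose to reach, as a shift and turn from the pose commanded when the call began, along the tool's axes at that moment; what a row does not reach only later rows make up. A row lasts 1/10 s, in which the tool goes at most 50 mm and 8.59 degrees, less where a joint would pass 70% of its speed; a pose out of reach is approached as far as the arm can. A call with a gripper value outside its range is refused whole. The fingers move at their own pace and stop on an object; "newtons" is the grip in N (left out, the last holds). Time passes only in rows, so rows that repeat a pose let the fingers close. It gives the time, the measured TCP pose, the force, the opening and the grip force at its end, in the units of the state.
- monitor.get_state(): the state, without advancing time (a new reading comes with each control period).
- camera(name): name is "side" or "top"; returns a dict with "color" (400x640x3 uint8, blue, green, red), "fx", "fy", "cx", "cy" (pixels), "R" (3x3) and "t" (3): a world point X has camera coordinates R X + t. Camera axes: x right, y down, z forward; pixel columns grow to the right and rows downward; lengths in m; the calibration is good to about 2 mm. A picture is of the moment at which its call begins. There is no depth.
- job_done(): hands the job in; it is judged then, once.
The state is a dict: "clock": time; "joint_pos": joint angles; "qd": joint speeds; "joint_torque": joint torques, N m; "ee_pos": TCP position; "tool_rot": TCP orientation; "wrist_force": force on the tool from outside, world axes, zero at the start; "wrist_torque": the same for the moment, N m; "finger_gap": opening from 0.0 (shut) to 1.0 (fully open); "grip_force": force on a finger pad.
Only numpy, scipy, OpenCV 4.12 (cv2) and the standard library are available. Lean on these libraries where they do the work, as an engineer would, in place of code of your own. Each camera call takes 0.05 s, during which the arm holds its last target. There are 200 camera calls.

TASK

In the rail that stands edge-up between the two wooden handscrews, push down the one dowel that stands proud until it is fully home, level with the others. Then show me the hole that still has no dowel by pointing at it, fingertips held just above it for two seconds without touching, and after that point in the same way at the middle of the spare dowel in the tray that is as thick as those in the rail, and finish still pointing at it. Pick nothing up, do not touch the rail, its other dowels, the tray or the spares, and leave everything else on the bench where it lies.

Things in the scene. Friction and masses are not known exactly. Their poses are not given: they have to be found in the camera images.
- rail: Brown hardwood rail, 36 x 400 mm, on edge, top edge 70 mm above the bench. Fixed, held at each end by a wooden handscrew clamp (34 mm high) running 105 mm past the end, handles reaching 140 mm to front and back. Origin on the bench under its middle; y along it, z up. Five 12 mm holes in the top edge, 32 mm deep, 70 mm apart, one at mid-length: 3 dowels home, 1 proud, 1 hole empty, in any order.
- proud (a joint): How far the proud dowel has been pushed in, in m: it starts between 0 and 0.008 and comes to a firm stop at 0.020, level with the others. It slides straight down with about 5 N of friction, stays where it is left and does not spring back. It counts as home above 0.0175.
- proud_top (a point): The middle of the top end of the proud dowel (12 mm thick beech, flat end). It stands 42 to 50 mm above the rail's top edge at the start; home, it is 30 mm above it like the others, 100 mm above the bench.
- empty_mouth (a point): Middle of the mouth of the hole without a dowel, level with the rail's top edge, 70 mm above the bench; z up. The next dowels in the row are 70 mm away and stand 30 mm (the proud one at first up to 50 mm) above this level. To point at it, bring the spot midway between the fingertips over this point, within 20 mm sideways, the tips no more than 60 mm above it.
- tray: Shallow grey plastic parts tray, 104 x 170 mm and 20 mm high, on the bench in front of the rail; walls and floor 4 mm; open on top, with two partitions making three compartments side by side along its y axis, their middles 55 mm apart. Fixed. Origin under its middle, z up.
- spare_thin: A thin spare dowel, 8 mm thick and 50 mm long, lying loose in one of the tray's three compartments (which one varies), its length roughly along the tray's x axis. Its origin was on its underside at mid-length when it was laid down.
- spare_mid: The spare dowel that fits: 12 mm thick and 60 mm long like those in the rail, lying loose in one of the tray's three compartments (which one varies), its length roughly along the tray's x axis. Its origin was on its underside at mid-length when it was laid down.
- spare_thick: A thick spare dowel, 18 mm thick and 70 mm long, lying loose in one of the tray's three compartments (which one varies), its length roughly along the tray's x axis. Its origin was on its underside at mid-length when it was laid down.
- spare_mid_mid (a point): Centre of the 12 mm spare dowel, at mid-length on its axis, 10 mm above the bench; its upper side is 6 mm higher. The tray's walls reach 20 mm and the thick spare 22 mm above the bench. To point at it, bring the spot midway between the fingertips over this point, within 20 mm sideways, the tips no more than 60 mm above the dowel.
- spare_thin_mid (a point): Centre of the 8 mm spare dowel, at mid-length on its axis.
- spare_thick_mid (a point): Centre of the 18 mm spare dowel, at mid-length on its axis.
- home_a: A dowel that is already home in the rail: 12 mm thick beech, standing 30 mm out of the rail's top edge. Its origin is on its axis at the level of the rail's top edge. Not to be touched.
- home_b: A dowel that is already home in the rail: 12 mm thick beech, standing 30 mm out of the rail's top edge. Its origin is on its axis at the level of the rail's top edge. Not to be touched.
- home_c: A dowel that is already home in the rail: 12 mm thick beech, standing 30 mm out of the rail's top edge. Its origin is on its axis at the level of the rail's top edge. Not to be touched.
- offcut: Offcut of brown hardwood, 55 x 75 x 36 mm, lying behind the rail. Loose; leave alone. Origin under its middle.
- pencil: Flat red carpenter's pencil, 175 x 14 x 7 mm, lying behind the rail. Loose; leave alone. Origin under its middle.
- tape: Roll of blue masking tape, 104 mm across, 24 mm high, lying flat. Loose; leave alone. Origin under its middle.
- try_square: Try square, 120 mm wooden stock and 150 mm steel blade, 26 mm high, lying flat. Loose; leave alone. Origin under the middle of the stock.
- mallet: Wooden joiner's mallet lying on its side, 90 mm high, about 300 mm long. Loose; leave alone. Origin on the bench under its handle.
- block_plane: Small steel block plane, 160 x 50 mm, about 60 mm high. Loose; leave alone. Origin under its middle.
- glue_bottle: White glue bottle, 66 mm across, 198 mm high. Loose; leave alone. Origin under its middle.
- ear_muffs: Pair of ear muffs, about 190 mm long and 140 mm wide, 85 mm high. Loose; leave alone. Origin on the bench between the cups.
Things that resemble listed ones, but are neither listed nor needed, are in the scene too. Leave any black look-alike of the spare_thick alone.

How it is judged:
By the outcome, as a careful person would: the job done as asked, in the order asked, and still so for the second after the job is handed in, with the robot touching nothing.
It also fails if it takes over 51 s, if anything falls off the work surface, if the arm or the gripper's body presses on something with over 40 N, if the wrist force passes 120 N, or if a joint passes its speed limit or range.

## Working session

There is one attempt and no reset: what is moved stays moved. The work goes in short steps, Python scripts to look and compute and a tool call to move; the robot and the scene stay as the last step left them, time stands still between calls to the robot, and variables do not carry over. Pictures are saved under pics/ and viewed, at most 10 in all, crops included, and the job is handed in when it is done.

Besides the shell and the picture viewer there is one more tool, called after ">>>" as name([rows], argument=value, ...), one row to a line, values as JSON. play_rows: Moves the arm, as the interface text tells. Its arguments: {"type":"object","properties":{"commands":{"type":"array"},"newtons":{"type":"number"}},"required":["commands"]}

```bash
mkdir -p pics; python3 - <<'E'
from workcell import monitor, camera, bot
import cv2, numpy as np
for n in("top","side"):
    c=camera(n); cv2.imwrite(f"pics/{n}0.png",c["color"]); np.savez(f"{n}.npz",**c)
    print(n,c["fx"],c["cx"],c["cy"],np.round(-c["R"].T@c["t"],3),np.round(c["R"],3).tolist())
s=monitor.get_state(); print(s, bot.finger_overhang)
E
```

```text
top 478.0601753596945 315.77668995390064 201.190408823246 [0.444 0.027 1.625] [[-0.01, -1.0, 0.008], [-0.996, 0.009, -0.094], [0.094, -0.009, -0.996]]
side 489.108283563422 323.91120803965805 195.37056343701346 [ 0.433 -1.146  0.896] [[0.992, -0.124, -0.008], [-0.076, -0.554, -0.829], [0.099, 0.823, -0.559]]
{'clock': 0.1, 'joint_pos': array([-1.41927735e+00,  1.81493941e-01,  1.60790124e+00, -1.72349121e-05,
        1.35379067e+00, -2.06275298e-01]), 'qd': array([ 0.00216519, -0.00186563, -0.00209149,  0.0008181 ,  0.00098734,
        0.00031265]), 'joint_torque': array([ 4.13442885e-04, -4.45876729e+01, -3.52236593e+01, -3.42351850e-04,
        4.14878625e-03, -1.58405108e-06]), 'ee_pos': array([ 0.20136329, -0.53835146,  0.403862  ]), 'tool_rot': array([-7.96527122e-04,  9.84039896e-01,  1.77946195e-01,  1.33958781e-05]), 'wrist_force': array([0.61908103, 0.44810873, 0.11347101]), 'wrist_torque': array([ 0.06037809, -0.03879916, -0.01122873]), 'grip_force': 0.0, 'finger_gap': 1.0005844011108387} 0.1734
```

View pics/top0.png

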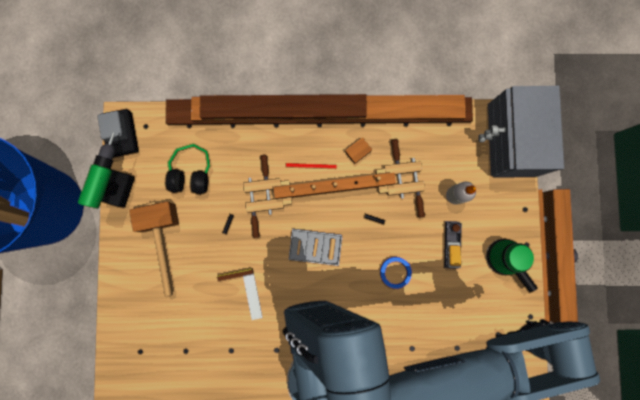

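View pics/side0.png

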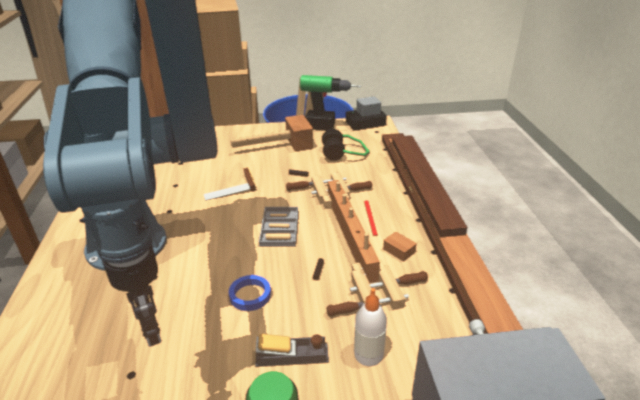

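The top view shows the rail from about (273,190) to (395,180) and the tray at (315,247). In the side view the rail runs from (335,180) to (375,270) and the tray is at (280,227). I'll enlarge both areas next.

```bash
python3 - <<'E'
import cv2, numpy as np
t=cv2.imread("pics/top0.png"); s=cv2.imread("pics/side0.png")
a=cv2.resize(t[165:275,265:405],None,fx=5,fy=5,interpolation=cv2.INTER_CUBIC)
b=cv2.resize(s[170:280,255:390],None,fx=5.4,fy=5.4,interpolation=cv2.INTER_CUBIC)
cv2.imwrite("pics/tc.png",a);cv2.imwrite("pics/sc.png",b)
E
```

```text
(no output)
```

View pics/tc.png

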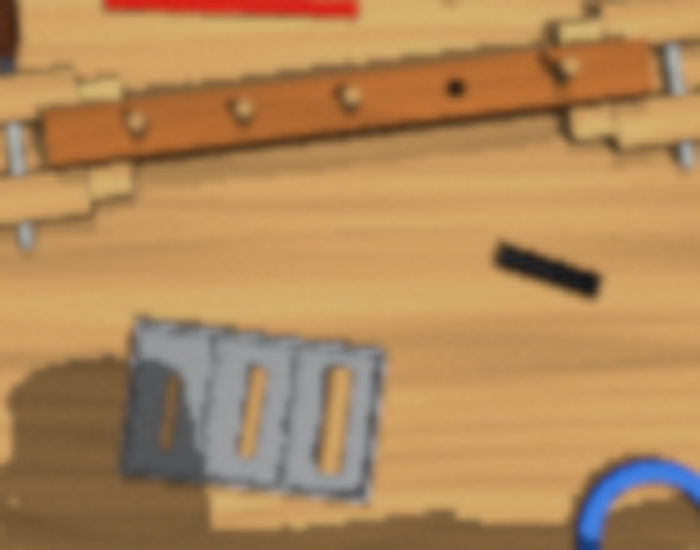

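View pics/sc.png

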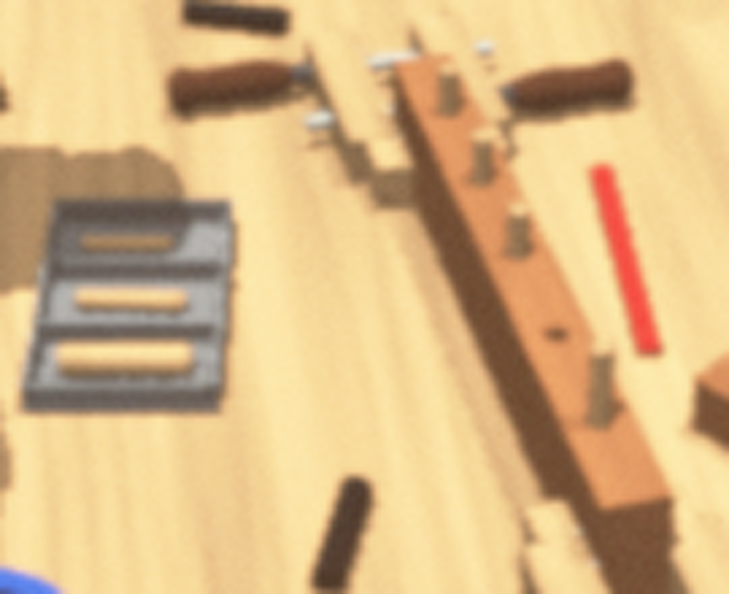

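The crops show dowels home at tc-crop (136,123), (243,110) and (350,97). The empty hole is at (456,87) and the proud dowel's top at (567,68), which the side view confirms is the taller one. The 12 mm spare lies in the middle compartment at (254,412), with the thin one to its left and the thick one to its right.

```bash
cat > h.py <<'E'
import numpy as np, cv2
from scipy.spatial.transform import Rotation as Ro
C={n:dict(np.load(n+".npz")) for n in("top","side")}
def ray(c,u,v):
    c=C[c]; d=c["R"].T@np.array([(u-c["cx"])/c["fx"],(v-c["cy"])/c["fy"],1]); return -c["R"].T@c["t"],d
def plane(c,u,v,z):
    o,d=ray(c,u,v); return o+d*(z-o[2])/d[2]
def tri(a,b):
    A=np.zeros((3,3));y=np.zeros(3)
    for o,d in(ray("top",*a),ray("side",*b)):
        d=d/np.linalg.norm(d);P=np.eye(3)-np.outer(d,d);A+=P;y+=P@o
    return np.linalg.solve(A,y)
def blob(c,u,v,r,sel):
    im=cv2.cvtColor(C[c]["color"],cv2.COLOR_BGR2HSV).astype(int);u0,v0=int(round(u)),int(round(v))
    w=im[v0-r:v0+r+1,u0-r:u0+r+1]; m=sel(w); yy,xx=np.nonzero(m)
    return u0-r+xx.mean(),v0-r+yy.mean(),m.sum()
E
python3 - <<'E'
from h import *
np.set_printoptions(precision=4,suppress=True)
T=lambda x,y:(265+(x+.5)/5-.5,165+(y+.5)/5-.5); S=lambda x,y:(255+(x+.5)/5.4-.5,170+(y+.5)/5.4-.5)
pale=lambda w:(w[...,1]<135)&(w[...,2]>140)
hom=[]
for p,q in(((136,120),(450,74)),((243,107),(485,135)),((350,95),(518,208)),((568,66),(601,350))):
    u,v=T(*p); b=blob("top",u,v,3,pale); print("dowel",(u,v),b, plane("top",*b[:2],.1), "tri",tri(b[:2],S(*q)))
    hom.append(plane("top",*b[:2],.1))
u,v=T(456,87); b=blob("top",u,v,3,lambda w:w[...,2]<w[...,2].min()+50)
e=plane("top",*b[:2],.07); print("empty",b,e,"side",plane("side",*S(557,334),.07))
H=np.array(hom[:3]); st=(H[2]-H[0])/2; print("step",np.linalg.norm(st)); print("extrap empty",H.mean(0)+2*st,"proud",H.mean(0)+3*st)
proud45=plane("top",*blob("top",*T(568,66),3,pale)[:2],.117);print("proud z.117",proud45,"yaw rail",np.degrees(np.arctan2(st[1],st[0])))
for n,p,q in(("thin",(169,412),(127,242)),("mid",(254,412),(131,299)),("thick",(336,420),(124,357))):
    print(n,plane("top",*T(*p),.016),plane("side",*S(*q),.016))
E
```

```text
dowel (291.8, 188.6) (np.float64(292.0), np.float64(189.0), np.int64(1)) [0.6273 0.0892 0.1   ] tri [0.6256 0.0894 0.0976]
dowel (313.2, 186.0) (np.float64(313.5), np.float64(187.0), np.int64(2)) [0.6331 0.0201 0.1   ] tri [0.6326 0.0201 0.1016]
dowel (334.6, 183.6) (np.float64(335.0), np.float64(184.0), np.int64(1)) [ 0.6422 -0.0492  0.1   ] tri [ 0.6403 -0.0489  0.1015]
dowel (378.2, 177.8) (np.float64(378.5), np.float64(178.0), np.int64(2)) [ 0.6604 -0.1897  0.1   ] tri [ 0.6563 -0.1873  0.1155]
empty (np.float64(355.7142857142857), np.float64(182.0), np.int64(7)) [ 0.6521 -0.1188  0.07  ] side [ 0.6477 -0.116   0.07  ]
step 0.0695842016231005
extrap empty [ 0.6491 -0.1183  0.1   ] proud [ 0.6566 -0.1875  0.1   ]
proud z.117 [ 0.658  -0.1873  0.117 ] yaw rail -83.83333171808393
thin [0.4415 0.0722 0.016 ] [0.4367 0.0661 0.016 ]
mid [0.441  0.0153 0.016 ] [0.4364 0.0129 0.016 ]
thick [ 0.4351 -0.0396  0.016 ] [ 0.4303 -0.0374  0.016 ]
```

>>> play_rows([
  [0,46,-14,0,0],
  [0,92,-28,0,0],
  [0,138,-42,0,0],
  [0,184,-57,0,0],
  [0,230,-71,0,0],
])

```text
clock: 0.6
ee_pos: [0.3931, -0.39, 0.4044]
tool_rot: [-0.0, 0.984, 0.178, -0.0]
wrist_force: [0.7, 0.2, 0.1]
finger_gap: 0.145
grip_force: 0.0
```

>>> play_rows([
  [0,46,-14,0,0],
  [0,92,-28,0,0],
  [0,138,-42,0,0],
  [0,184,-57,0,0],
  [0,230,-71,0,0],
])

```text
clock: 1.1
ee_pos: [0.5838, -0.2428, 0.4042]
tool_rot: [-0.0, 0.984, 0.178, -0.0]
wrist_force: [0.9, -0.6, -0.3]
finger_gap: 0.002
grip_force: 0.0
```

>>> play_rows([
  [0,46,-14,10,0],
  [0,90,-28,40,0],
  [0,90,-28,70,0],
  [0,90,-28,70,0],
  [0,90,-28,70,0],
])

```text
clock: 1.6
ee_pos: [0.6566, -0.1868, 0.3338]
tool_rot: [-0.001, 0.984, 0.178, -0.001]
wrist_force: [0.1, -0.8, 1.1]
finger_gap: -0.003
grip_force: 0.0
```

>>> play_rows([
  [0,0,0,15,0],
  [0,0,0,30,0],
  [0,0,0,36,0],
  [0,0,0,42,0],
  [0,0,0,45,0],
])

```text
clock: 2.1
ee_pos: [0.6568, -0.1871, 0.2894]
tool_rot: [-0.0, 0.984, 0.178, -0.0]
wrist_force: [-3.3, 0.9, 5.7]
finger_gap: 0.0
grip_force: 2.5
```

>>> play_rows([
  [0,0,0,2,0],
  [0,0,0,4,0],
  [0,0,0,6,0],
  [0,0,0,8,0],
  [0,0,0,10,0],
])

```text
clock: 2.6
ee_pos: [0.6569, -0.1869, 0.2807]
tool_rot: [0.0, 0.984, 0.178, -0.0]
wrist_force: [-4.3, 1.3, 4.2]
finger_gap: -0.002
grip_force: 2.6
```

```bash
python3 - <<'E'
from workcell import camera
import cv2
s=camera("side")["color"]
cv2.imwrite("pics/s1.png",cv2.resize(s[150:290,270:420],None,fx=4,fy=4,interpolation=cv2.INTER_CUBIC))
E
```

```text
(no output)
```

View pics/s1.png

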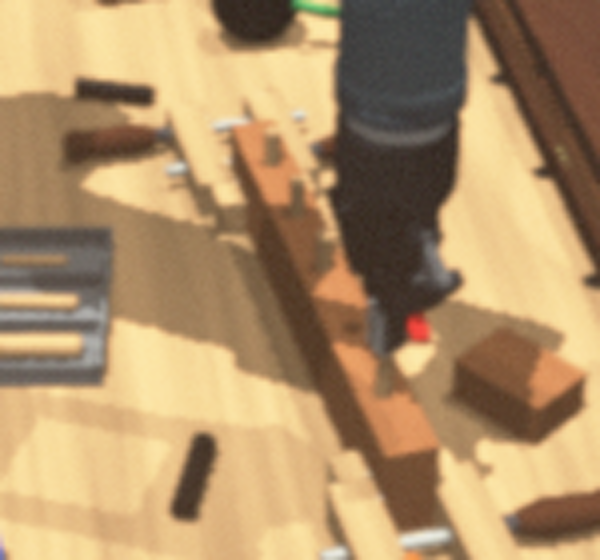

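The fingertips are on the proud dowel's top at about (385,350) in the crop, and the force matches sliding friction. I'll continue slowly to the stop.

>>> play_rows([
  [0,0,0,2,0],
  [0,0,0,4,0],
  [0,0,0,5,0],
  [0,0,0,6,0],
  [0,0,0,6,0],
])

```text
clock: 3.15
ee_pos: [0.6571, -0.1869, 0.2742]
tool_rot: [0.0, 0.984, 0.178, 0.0]
wrist_force: [-3.4, -0.5, 5.5]
finger_gap: 0.002
grip_force: 2.3
```

>>> play_rows([
  [0,0,0,1,0],
  [0,0,0,2,0],
  [0,0,0,2,0],
])

```text
clock: 3.45
ee_pos: [0.6572, -0.1869, 0.2733]
tool_rot: [0.0, 0.984, 0.178, 0.0]
wrist_force: [-5.3, 0.9, 11.2]
finger_gap: -0.001
grip_force: 5.4
```

>>> play_rows([
  [0,0,0,1,0],
  [0,0,0,2,0],
  [0,0,0,2,0],
])

```text
clock: 3.75
ee_pos: [0.6574, -0.187, 0.2732]
tool_rot: [0.001, 0.984, 0.178, 0.001]
wrist_force: [-10.0, 2.5, 19.8]
finger_gap: 0.002
grip_force: 9.9
```

The dowel is home: firm stop at tip z ≈ 0.100 with the force rising to 20 N. Next I lift off and move over to the empty hole.

>>> play_rows([
  [0,0,0,-10,0],
  [0,0,0,-40,0],
  [0,0,0,-65,0],
  [0,0,0,-65,0],
])

```text
clock: 4.15
ee_pos: [0.6586, -0.1872, 0.3394]
tool_rot: [0.002, 0.984, 0.178, 0.004]
wrist_force: [1.5, 0.8, 0.4]
finger_gap: 0.0
grip_force: 0.0
```

>>> play_rows([
  [0,9,-34,0,0],
  [0,17,-68,0,0],
  [0,17,-68,0,0],
  [0,17,-68,0,0],
])

```text
clock: 4.55
ee_pos: [0.6491, -0.1161, 0.3337]
tool_rot: [-0.0, 0.984, 0.179, -0.0]
wrist_force: [0.1, -0.1, -0.4]
finger_gap: -0.0
grip_force: 0.0
```

```bash
python3 - <<'E'
from workcell import camera
import cv2
s=camera("side")["color"];t=camera("top")["color"]
f=lambda i:cv2.resize(i,(390,390),interpolation=cv2.INTER_CUBIC)
cv2.imwrite("pics/s2.png",cv2.hconcat([f(s[170:290,290:410]),f(t[130:250,280:400])]))
E
```

```text
(no output)
```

View pics/s2.png

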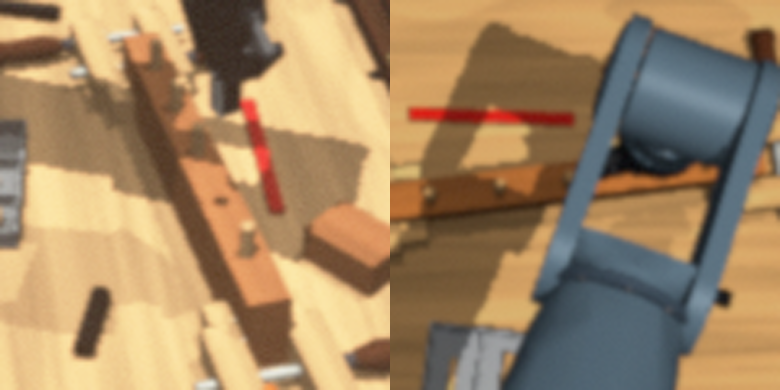

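In the side half the pushed dowel at (247,238) is now as short as the others, and the tip hovers above the empty hole at (222,201). I'll lower to about 25 mm above the mouth and hold.

>>> play_rows([
  [0,0,0,20,0],
  [0,0,0,40,0],
  [0,0,0,55,0],
  [0,0,0,64,0],
  [0,0,0,64,0],
])

```text
clock: 5.15
ee_pos: [0.6486, -0.1175, 0.2688]
tool_rot: [-0.001, 0.984, 0.178, -0.001]
wrist_force: [-0.4, 0.2, 0.5]
finger_gap: -0.002
grip_force: 0.0
```

>>> play_rows([
  [0,0,0,0,0],
  [0,0,0,0,0],
  [0,0,0,0,0],
  [0,0,0,0,0],
  [0,0,0,0,0],
])

```text
clock: 5.65
ee_pos: [0.6492, -0.1171, 0.2712]
tool_rot: [0.0, 0.984, 0.178, 0.0]
wrist_force: [0.8, 0.3, -0.1]
finger_gap: -0.001
grip_force: 0.0
```

>>> play_rows([
  [0,0,0,0,0],
  [0,0,0,0,0],
  [0,0,0,0,0],
  [0,0,0,0,0],
  [0,0,0,0,0],
])

```text
clock: 6.15
ee_pos: [0.6491, -0.1171, 0.2706]
tool_rot: [-0.0, 0.984, 0.178, -0.0]
wrist_force: [-0.1, 0.5, -0.9]
finger_gap: -0.001
grip_force: 0.0
```

>>> play_rows([
  [0,0,0,0,0],
  [0,0,0,0,0],
  [0,0,0,0,0],
  [0,0,0,0,0],
  [0,0,0,0,0],
])

```text
clock: 6.65
ee_pos: [0.6491, -0.1171, 0.2707]
tool_rot: [-0.0, 0.984, 0.178, -0.0]
wrist_force: [0.6, 0.2, 0.9]
finger_gap: 0.001
grip_force: 0.0
```

>>> play_rows([
  [0,0,0,0,0],
  [0,0,0,0,0],
  [0,0,0,0,0],
  [0,0,0,0,0],
  [0,0,0,0,0],
])

```text
clock: 7.15
ee_pos: [0.6491, -0.1171, 0.2707]
tool_rot: [-0.0, 0.984, 0.178, 0.0]
wrist_force: [-0.5, 0.3, -1.1]
finger_gap: -0.0
grip_force: 0.0
```

>>> play_rows([
  [0,0,0,0,0],
  [0,0,0,0,0],
  [0,0,0,0,0],
  [0,0,0,0,0],
  [0,0,0,0,0],
])

```text
clock: 7.65
ee_pos: [0.6492, -0.1171, 0.2707]
tool_rot: [0.0, 0.984, 0.178, 0.0]
wrist_force: [0.5, -0.3, -0.7]
finger_gap: -0.001
grip_force: 0.0
```

>>> play_rows([
  [0,0,0,-40,0],
  [0,0,0,-80,0],
  [0,-24,-32,-80,0],
  [0,-50,-65,-80,0],
  [0,-75,-98,-80,0],
])

```text
clock: 8.15
ee_pos: [0.5433, -0.051, 0.3509]
tool_rot: [0.0, 0.984, 0.178, 0.0]
wrist_force: [-0.3, 0.8, 0.3]
finger_gap: 0.002
grip_force: 0.0
```

>>> play_rows([
  [0,-25,-32,0,0],
  [0,-50,-65,0,0],
  [0,-76,-98,0,0],
  [0,-76,-98,40,0],
  [0,-76,-98,70,0],
])

```text
clock: 8.65
ee_pos: [0.4384, 0.0143, 0.2814]
tool_rot: [0.001, 0.984, 0.179, 0.002]
wrist_force: [-0.1, -0.0, -0.9]
finger_gap: -0.002
grip_force: 0.0
```

>>> play_rows([
  [0,0,0,25,0],
  [0,0,0,45,0],
  [0,0,0,55,0],
  [0,0,0,58,0],
  [0,0,0,58,0],
])

```text
clock: 9.15
ee_pos: [0.4393, 0.0135, 0.2229]
tool_rot: [0.0, 0.984, 0.178, 0.0]
wrist_force: [-0.1, -0.1, 0.7]
finger_gap: 0.002
grip_force: 0.0
```

```bash
python3 - <<'E'
from workcell import camera
import cv2
s=camera("side")["color"]
cv2.imwrite("pics/s3.png",cv2.resize(s[140:280,230:400],None,fx=4,fy=4,interpolation=cv2.INTER_CUBIC))
E
```

```text
(no output)
```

View pics/s3.png

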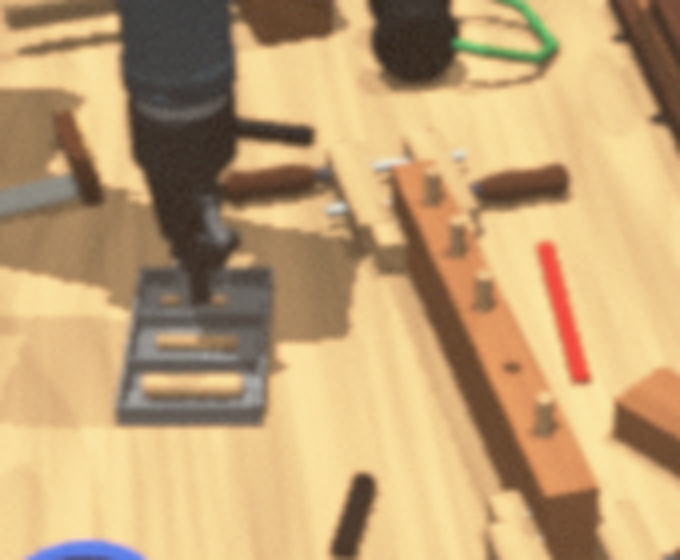

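The tip at (200,300) in the crop is above the middle of the mid spare at (197,342); the 40 px gap matches the 33 mm height. All five holes look right and the rail and spares are undisturbed. I'll hold here, then hand in.

>>> play_rows([
  [0,0,0,0,0],
  [0,0,0,0,0],
  [0,0,0,0,0],
  [0,0,0,0,0],
  [0,0,0,0,0],
])

```text
clock: 9.7
ee_pos: [0.4391, 0.0136, 0.2228]
tool_rot: [0.0, 0.984, 0.178, 0.0]
wrist_force: [-0.5, 0.3, 0.1]
finger_gap: 0.002
grip_force: 0.0
```

>>> play_rows([
  [0,0,0,0,0],
  [0,0,0,0,0],
  [0,0,0,0,0],
  [0,0,0,0,0],
  [0,0,0,0,0],
])

```text
clock: 10.2
ee_pos: [0.439, 0.0136, 0.2227]
tool_rot: [-0.0, 0.984, 0.178, -0.0]
wrist_force: [-0.5, 0.5, -0.4]
finger_gap: 0.004
grip_force: 0.0
```

>>> play_rows([
  [0,0,0,0,0],
  [0,0,0,0,0],
  [0,0,0,0,0],
  [0,0,0,0,0],
  [0,0,0,0,0],
])

```text
clock: 10.7
ee_pos: [0.4391, 0.0136, 0.2227]
tool_rot: [0.0, 0.984, 0.178, -0.0]
wrist_force: [0.3, -0.3, 0.1]
finger_gap: 0.0
grip_force: 0.0
```

>>> play_rows([
  [0,0,0,0,0],
  [0,0,0,0,0],
  [0,0,0,0,0],
  [0,0,0,0,0],
  [0,0,0,0,0],
])

```text
clock: 11.2
ee_pos: [0.439, 0.0136, 0.2227]
tool_rot: [-0.0, 0.984, 0.178, 0.0]
wrist_force: [-0.4, 0.1, -0.1]
finger_gap: -0.004
grip_force: 0.0
```

>>> play_rows([
  [0,0,0,0,0],
  [0,0,0,0,0],
  [0,0,0,0,0],
  [0,0,0,0,0],
  [0,0,0,0,0],
])

```text
clock: 11.7
ee_pos: [0.4391, 0.0136, 0.2227]
tool_rot: [0.0, 0.984, 0.178, 0.0]
wrist_force: [0.0, -0.4, -0.2]
finger_gap: 0.0
grip_force: 0.0
```

```bash
python3 -c "
from workcell import job_done
print(job_done())"
```

```text
the job is handed in; nothing more can be done
None
```

I pushed the proud dowel down to its stop, pointed at the empty hole for 2.5 s, and finished pointing at the middle of the 12 mm spare; the job is handed in at 11.7 s, with no verdict returned.

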